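# Load the bottle labeller and bring its sticky carriage home

## Robot

A 6-joint arm with a two-finger parallel gripper is mounted at the origin on the work surface. World frame = base frame: x ahead of the robot, y to its left, z up, the work surface at z = 0. Lengths are in mm, angles in rad, forces in N, time in s.
With the tool pointing down it reaches from about 250 to 775 mm from the base axis. Payload 4 kg.
Tool frame: the origin (TCP) lies between the finger pads; the fingertips stand 11 mm ahead of it and the grasp point (between the pads) lies 8 mm behind it; z points along the fingers, y is the line along which they close (so a half turn about z gives the same grasp; the last joint's range is limited). The gripper opens to 85 mm and grips with 20 to 120 N. Pads are 22 mm wide; open, the fingers measure 114 mm over their backs; the gripper's body (76 mm by 85 mm) begins 54 mm behind the grasp point. The pads swing forward as they close: fully open they stand 13 mm farther back than shut.
Start: joints at [1.247, 0.087, 1.371, -0, 1.684, -0.103], TCP at [120.463, 536.661, 242.341] pointing down, gripper open.
Joint ranges: [-3.1, 3.1], [-0.76, 2.03], [0.27, 2.55], [-1.08, 4.22], [0.17, 2.65], [-2.57, 2.57]. Speed limits (rad/s): [2.79, 2.79, 3.14, 3.14, 3.14, 3.14].

## Interface

Orientations are given as a unit quaternion [x, y, z, w].
In Python, from workcell import arm gives the robot as it stands.
- The arm moves only by the tool step_arm, never from a script. Its argument "deltas" is a list that holds one entry, the list of rows, each a list of 7 numbers: the shift along the tool's x, y, z in mm, then the turn, a rotation vector about the tool's x, y, z in degrees, then the opening in per cent of the stroke, from 0 (shut) to 100 (fully open). In form: [[[tx, ty, tz, ax, ay, az, gripper], ...]]. A call has 1 to 12 rows; each row is the pose to reach, as a shift and turn from the pose commanded when the call began, along the tool's axes at that moment; what a row does not reach only later rows make up. A row lasts 1/12 s, in which the tool goes at most 41.7 mm and 7.16 degrees, less where a joint would pass 70% of its speed; a pose out of reach is approached as far as the arm can. A call with a gripper value outside its range is refused whole. The fingers move at their own pace and stop on an object; "grip_force" is the grip in N (left out, the last holds). Time passes only in rows, so rows that repeat a pose let the fingers close. It gives the time, the measured TCP pose, the force, the opening and the grip force at its end, in the units of the state.
- arm.read_state(): the state, without advancing time (a new reading comes with each control period).
- arm.camera(name): name is "scene" or "side" or "wrist"; returns the picture (420x560x3 uint8, red, green, blue); there is no depth.
- arm.camera_params(name): a dict with "fx", "fy", "cx", "cy" (pixels), "eye" and "rotation" of the camera in the world. Camera axes: x right, y down, z forward; pixel columns grow to the right and rows downward; lengths in mm; the calibration is good to about 2 mm. A picture is of the moment at which its call begins: read the wrist's pose just before it. camera_params takes no time and is no camera call; for the wrist camera it gives the pose at the moment of the call.
- arm.job_done(): hands the job in; it is judged then, once.
The state is a dict: "t": time; "qpos": joint angles; "qd": joint speeds; "effort": joint torques, N m; "eef_pos": TCP position; "tool_rot": TCP orientation; "wrist_force": force on the tool from outside, world axes, zero at the start; "torque": the same for the moment, N m; "finger_gap": opening from 0.0 (shut) to 1.0 (fully open); "grip_force": force on a finger pad.
Only numpy, scipy, OpenCV 4.12 (cv2) and the standard library are available. Lean on these libraries where they do the work, as an engineer would, in place of code of your own. Each camera call takes 0.05 s, during which the arm holds its last target. There are 200 camera calls.

## Task

Stand the small amber bottle in the white nest of the labeller's blue carriage. Then push the carriage along its rods, past the place where it sticks, until it is pressed firmly home against the end stop hidden in the hood, without shoving the stop out of its setting. Leave the bottle standing in the nest and the other things on the table where they are.

Things in the scene. Friction and masses are not known exactly. Their poses are not given: they have to be found in the camera images.
- bottle: Small round amber glass bottle with a cork stopper, the only loose amber one; 52 mm diameter up to 85 mm high, neck 26 mm from 104 to 134 mm high, cork stopper 30 mm diameter from 134 to 160 mm high (grip it there from above); 0.18 to 0.35 kg. Origin at the centre of its underside, z up along the bottle; it starts upright on the table.
- labeller: The fixed bench labeller: aluminium base 100 mm wide (x), from y = -240 to +260 mm long, 12 mm thick, two steel guide rods along y, their tops 24 mm above the table, and at the +y end a grey hood 100 mm wide from y = 130 to 260 mm, 116 mm high with a label roll on top up to 161 mm. Origin at the table surface on the middle line of the base. Its +y axis is the direction in which the carriage is pushed (towards the hood); z up.
- nest (a point): Centre of the inner floor of the white nest cup on the carriage, 47 mm above the table; the cup is 60 mm across inside, 72 mm outside, its rim 13 mm above this floor. The axes are the labeller's axes; the point moves with the carriage.
- handle (a point): Top centre of the red upright handle at the rear of the carriage, 90 mm above the table, 110 mm behind (labeller -y) the nest centre. The handle is 36 mm wide (x) and 14 mm thick (y), and reaches from 28 to 90 mm above the table; the bar that joins it to the deck runs forward from it, so its rear face (7 mm behind this point) is free to push on. Axes as the labeller's.
- hood_mouth (a point): Centre of the hood's open mouth, 33 mm above the table, at labeller y = 130 mm. The carriage's steel nose bar (its tip 120 mm ahead of the nest centre) enters here. The end stop is hidden somewhere inside, differently set each time.
- carriage (a joint): Travel of the carriage along labeller +y in m; it starts free at 0 to 0.015. A sprung catch holds it at about 0.02: the push must rise to about 7 to 16 N before it snaps free at 0.03 to 0.04. Beyond, it slides with about 2 N and stays where it is left. The nose meets the end stop's buffer at an unknown travel between 0.08 and 0.13.
- buffer (a joint): How far the stop's stiff rubber buffer pad has been pushed in, in m: 0 untouched, 0.004 fully in. It needs about 6 N on top of the sliding friction to go in, does not spring back, and then the carriage is home: the stop feels solid.
- stop (a joint): How far the end stop has slipped out of its setting along labeller +y, in m: 0 at the start. Its clamp holds up to about 18 N (about 20 N of push with the friction of the carriage); above that it slips. It does not tell where the stop is set.
- glass_a: Clear tasting glass, 56 mm across, 75 mm high, origin under its foot. Not to be disturbed.
- glass_b: Second clear tasting glass, 56 mm across, 75 mm high, origin under its foot. Not to be disturbed.
- tall_bottle: Tall green bottle with a black cap, 72 mm diameter, 260 mm high, origin under its foot. Not to be disturbed.
- grain_jar: Straw-coloured jar with a steel cap, 84 mm diameter, 120 mm high, origin under its foot. Not to be disturbed.
- jigger: Copper bar measure, 48 mm across, 80 mm high, origin under its foot. Not to be disturbed.
- cork_tray: Dark steel tray of corks, 100 mm square, about 36 mm high, origin under its middle. Not to be disturbed.
Mind the look-alikes: they are no part of the job. Of the things shaped like the bottle, the amber one is meant.

How it is judged (in metres and radians):
On the way, in this order (a step that is already met when the one before it is completed fails the run):
1. the bottle stands in the nest, let go, while the carriage is still behind its sticking place (horizontal distance between bottle and nest below 0.008 m and z of bottle in the frame of nest below 0.004 m and angle between bottle's own z axis and vertical below 0.1 rad and contact force between the fingers and bottle below 0.2 N and value of joint carriage below 0.032 m), for 0.2 s.
2. the carriage has broken free with the bottle in its nest (horizontal distance between bottle and nest below 0.008 m and z of bottle in the frame of nest below 0.004 m and angle between bottle's own z axis and vertical below 0.1 rad and value of joint carriage above 0.05 m), for 0.05 s.
At the end, for the whole second after the job is handed in: The bottle stands upright (within 0.1 rad) and at rest in the nest (centre within 8 mm, its foot within 4 mm of the nest floor), the carriage has pressed the buffer pad in by more than 2.5 mm of its 4 mm, and the end stop has slipped less than 3 mm (horizontal distance between bottle and nest below 0.008 m and z of bottle in the frame of nest below 0.004 m and angle between bottle's own z axis and vertical below 0.1 rad and value of joint buffer above 0.0025 m and value of joint stop below 0.003 m and linear speed of bottle below 0.02 m/s); the robot touches nothing.
It fails at once if the end stop is shoved 3 mm or more out of its setting (value of joint stop above 0.003 m).
It fails at once if the bottle is tipped over (angle between bottle's own z axis and vertical above 0.5 rad).
It fails at once if another thing on the table is moved more than 30 mm (distance of any of glass_a, glass_b, tall_bottle, grain_jar, jigger, cork_tray from where it was at the start of the episode above 0.03 m).
It also fails if it takes over 61 s, if anything falls off the work surface, if the arm or the gripper's body presses on something with over 40 N, if the wrist force passes 120 N, or if a joint passes its speed limit or range.

## Working session

There is one attempt and no reset: what is moved stays moved. The work goes in short steps, Python scripts to look and compute and a tool call to move; the robot and the scene stay as the last step left them, time stands still between calls to the robot, and variables do not carry over. Pictures are saved under pics/ and viewed, at most 10 in all, crops included, and the job is handed in when it is done.

Besides the shell and the picture viewer there is one more tool, called after "Emit:" in YAML: its name, and indented under it one key for each argument. step_arm: Moves the arm, as the interface text tells. Its arguments: {"type":"object","properties":{"deltas":{"type":"array","items":{"type":"array","items":{"type":"array","items":{"type":"number"}}}},"grip_force":{"type":"number"}},"required":["deltas"]}

```bash
mkdir -p pics; ls; python3 - <<'E'
from workcell import arm
import cv2,numpy as np
ims=[]
for n in ("scene","side"):
    im=arm.camera(n); cv2.imwrite(f"pics/{n}0.png",im[:,:,::-1]); p=arm.camera_params(n); print(n,p)
s=arm.read_state(); print(s)
E
```

```text
pics
scene {'fx': 422.36649452162106, 'fy': 422.36649452162106, 'cx': 284.28850512927966, 'cy': 209.0245931612132, 'eye': array([970.81402874, 669.58318452, 818.04014689]), 'rotation': array([ 0.26493679,  0.87118389, -0.39375424, -0.12571687])}
side {'fx': 479.38331805038945, 'fy': 479.38331805038945, 'cx': 274.47965624013796, 'cy': 207.4441568218627, 'eye': array([  266.96994288, -1178.37031851,   947.81277737]), 'rotation': array([ 0.88570421, -0.07366232,  0.04497625, -0.45615683])}
{'t': 0.1, 'qpos': array([ 1.24687659e+00,  8.79496971e-02,  1.37212464e+00,  5.00000748e-06,
        1.68364549e+00, -1.03132196e-01]), 'qd': array([-0.00107535, -0.00075692, -0.00322808,  0.00097673,  0.00136131,
       -0.00050708]), 'effort': array([ 2.28587640e-03, -3.53012359e+01, -3.14220142e+01, -1.67637422e-04,
        7.95010506e-03,  9.87527926e-06]), 'eef_pos': array([120.32844544, 536.22506927, 241.20776774]), 'tool_rot': array([ 1.10169345e-01,  9.93912262e-01, -1.03890571e-03, -2.27809494e-04]), 'wrist_force': array([-0.11668828, -0.38411223, -1.00595086]), 'torque': array([-0.002712  , -0.0104908 , -0.03638803]), 'grip_force': 0.0, 'finger_gap': 1.0022061075838538}
```

View pics/scene0.png

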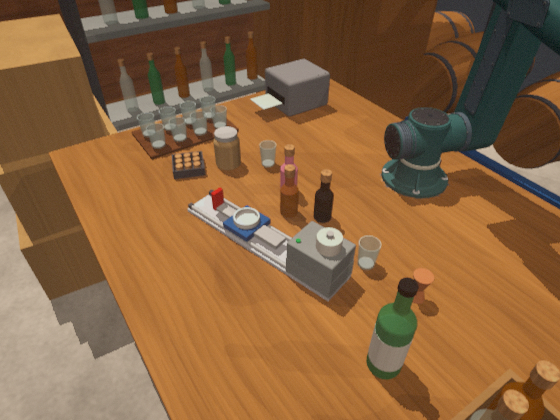

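View pics/side0.png

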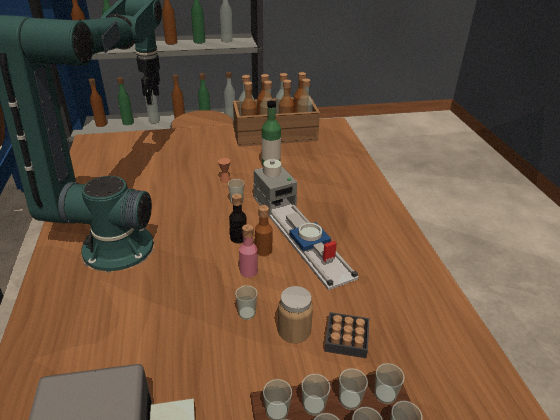

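The scene image holds three bottles of this shape: pink at scene (288,165) / side (248,258), amber at scene (289,195) / side (263,235), and black at scene (324,200) / side (237,222). The amber one fits the description. I'll confirm it in one enlarged crop, which also covers the carriage.

```bash
python3 - <<'E'
import cv2,numpy as np
a=cv2.imread("pics/scene0.png")[135:295,180:360]; b=cv2.imread("pics/side0.png")[155:295,215:365]
a=cv2.resize(a,None,fx=2.5,fy=2.5,interpolation=cv2.INTER_CUBIC);a=a[:,:425] if 0 else a
b=cv2.resize(b,(345,400*345//373),interpolation=cv2.INTER_CUBIC)
h=max(a.shape[0],b.shape[0]); c=np.zeros((h,a.shape[1]+b.shape[1],3),np.uint8); c[:a.shape[0],:a.shape[1]]=a; c[:b.shape[0],a.shape[1]:]=b
cv2.imwrite("pics/crop0.png",c); print(c.shape)
E
```

```text
(400, 795, 3)
```

View pics/crop0.png

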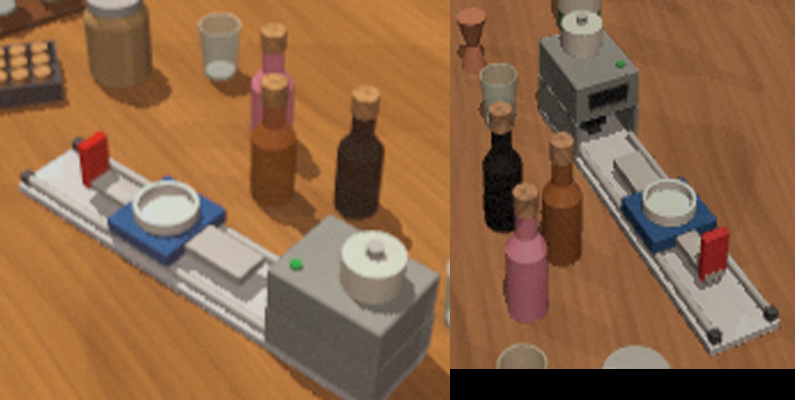

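The crop confirms it. The amber bottle's cork top is at crop (274,80), i.e. scene (290,167), and at side (264,215). The nest rim is at scene (246,217) / side (310,243), and the red handle top at scene (217,191) / side (330,257). Next I'll cast rays.

```bash
cat > h.py <<'E'
import numpy as np,cv2
from scipy.spatial.transform import Rotation as R
from workcell import arm
def ray(p,uv):
    return np.array(p["eye"]),R.from_quat(p["rotation"]).apply([(uv[0]-p["cx"])/p["fx"],(uv[1]-p["cy"])/p["fy"],1])
def onplane(p,uv,z):
    e,d=ray(p,uv); return e+d*(z-e[2])/d[2]
def tri(pa,a,pb,b):
    e,d=ray(pa,a);f,g=ray(pb,b); s=np.linalg.lstsq(np.c_[d,-g],f-e,rcond=None)[0]
    P,Q=e+d*s[0],f+g*s[1]; return (P+Q)/2,np.linalg.norm(P-Q)
E
python3 - <<'E'
from h import *
np.set_printoptions(precision=1,suppress=True)
S,D=arm.camera_params("scene"),arm.camera_params("side")
for n,a,b,z in [("cork",(289.6,167),(263.7,215.5),160),("nest",(246.4,217.4),(310.2,242.8),60),("handle",(217.2,190.4),(329.8,256.5),90)]:
    print(n,onplane(S,a,z),onplane(D,b,z),*tri(S,a,D,b))
# red mask
for f,p in(("scene",S),("side",D)):
    im=cv2.imread(f"pics/{f}0.png").astype(int); m=((im[:,:,2]>150)&(im[:,:,1]<60)&(im[:,:,0]<60)).astype(np.uint8)
    n,l,s,c=cv2.connectedComponentsWithStats(m); i=1+np.argmax(s[1:,4]); print(f,s[i],c[i])
for n,uv,z in [("glassb",(237,205),0),("jig",(224,182),0),("tall",(271,165),0),("pinkcork",(248,235),160),("blackcork",(237,202),160)]: print(n,onplane(D,uv,z))
E
```

```text
cork [435.9 -83.  160. ] [ 430.5 -122.7  160. ] [429.5 -99.6 145.5] 9.621280529576369
nest [581.5 -71.2  60. ] [ 563.9 -141.3   60. ] [ 570.2 -102.7   29. ] 9.278274244675087
handle [ 608.2 -181.5   90. ] [ 592.9 -241.1   90. ] [ 599.1 -212.1   64.8] 7.248130936715748
scene [211 188  11   7  35] [216.2 191.3]
side [325 241  11   6  34] [330.  243.5]
glassb [382.5 165.8   0. ]
jig [351.4 319.3   0. ]
tall [542.6 414.6   0. ]
pinkcork [ 376.6 -201.4  160. ]
blackcork [364.7 -46.2 160. ]
```

The side crop was stretched in y, so I'll redo those rays with the right scale.

```bash
python3 - <<'E'
from h import *
np.set_printoptions(precision=1,suppress=True)
S,D=arm.camera_params("scene"),arm.camera_params("side")
for n,a,b,z in [("cork",(289.6,167),(263.7,208),160),("nest",(246.4,217.4),(310.2,231.6),60),("handle",(217.2,190.4),(329.8,243.5),90)]:
    print(n,onplane(S,a,z),onplane(D,b,z),*tri(S,a,D,b))
for n,uv,z in [("mouth top",(289,204),0),("glassb",(237,205),0),("jig",(224,182),0),("tall",(271,165),0),("pinkcork",(248,229),160),("blackcork",(237,197),160)]: print(n,onplane(D,uv,z))
h,n=onplane(S,(217.2,190.4),90),onplane(S,(246.4,217.4),60); d=n-h; print(np.hypot(*d[:2]),np.degrees(np.arctan2(d[1],d[0])))
E
```

```text
cork [435.9 -83.  160. ] [435.9 -87.4 160. ] [435.6 -84.7 158.5] 1.6468792900128366
nest [581.5 -71.2  60. ] [576.  -90.3  60. ] [578.1 -79.6  51.7] 1.7690719826753405
handle [ 608.2 -181.5   90. ] [ 607.4 -187.9   90. ] [ 607.7 -184.7   87.5] 1.5063721677459878
mouth top [560.  144.2   0. ]
glassb [382.5 165.8   0. ]
jig [351.4 319.3   0. ]
tall [542.6 414.6   0. ]
pinkcork [ 379.9 -176.1  160. ]
blackcork [367.4 -20.8 160. ]
113.49600306389456 103.60674627194513
```

Emit:
step_arm:
  deltas:
    - [[-222,-268,-80,0,0,0,100],[-222,-268,-80,0,0,0,100],[-222,-268,-80,0,0,0,100],[-222,-268,-80,0,0,0,100],[-222,-268,-80,0,0,0,100],[-222,-268,-80,0,0,0,100],[-222,-268,-80,0,0,0,100],[-222,-268,-80,0,0,0,100],[-222,-268,-80,0,0,0,100],[-222,-268,-80,0,0,0,100],[-222,-268,-80,0,0,0,100]]

```text
t: 1.02
eef_pos: [278.7, 225.9, 322.4]
tool_rot: [0.112, 0.994, 0.0, 0.0]
wrist_force: [-0.1, 0.1, -0.2]
finger_gap: 1.0
grip_force: 0.0
```

Emit:
step_arm:
  deltas:
    - [[-222,-268,0,0,0,0,100],[-222,-268,0,0,0,0,100],[-222,-268,0,0,0,0,100],[-222,-268,0,0,0,0,100],[-222,-268,0,0,0,0,100],[-222,-268,0,0,0,0,100],[-222,-268,0,0,0,0,100],[-222,-268,0,0,0,0,100],[-222,-268,0,0,0,0,100],[-222,-268,0,0,0,0,100],[-222,-268,0,0,0,0,100]]

```text
t: 1.93
eef_pos: [436.4, -82.5, 321.1]
tool_rot: [0.11, 0.994, 0.001, -0.002]
wrist_force: [0.3, 0.8, 0.7]
finger_gap: 0.999
grip_force: 0.0
```

```bash
python3 - <<'E'
from h import *
np.set_printoptions(precision=4,suppress=True)
p=arm.camera_params("wrist"); im=arm.camera("wrist"); cv2.imwrite("pics/w1.png",im[:,:,::-1]); np.save("w1.npy",p,allow_pickle=True)
print(p, arm.read_state()["eef_pos"])
E
```

```text
{'fx': 310.7734486904989, 'fy': 310.7734486904989, 'cx': 280.4982509100405, 'cy': 204.711153934194, 'eye': array([371.2738, -67.4862, 453.9331]), 'rotation': array([0.7735, 0.6197, 0.0839, 0.1032])} [436.2178 -81.8909 321.6786]
```

View pics/w1.png

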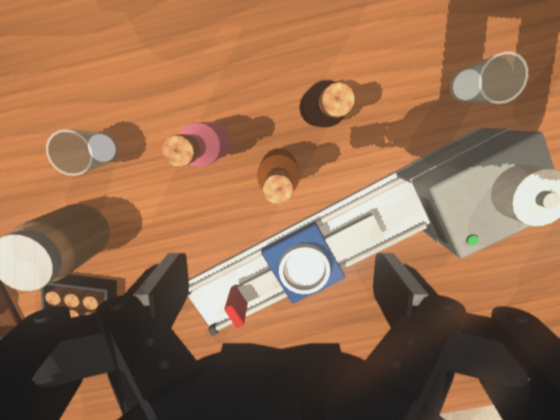

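The wrist picture shows the amber cork at (278,189), the nest cup at (304,267) and the red handle at (235,305, top edge about (235,290)). The pink (178,150) and black (338,99) corks are clear of it. I'll fit circles.

```bash
python3 - <<'E'
from h import *
np.set_printoptions(precision=1,suppress=True)
p=np.load("w1.npy",allow_pickle=True).item(); im=cv2.imread("pics/w1.png")
hsv=cv2.cvtColor(im,cv2.COLOR_BGR2HSV)
def cc(m,roi,name):
    k=np.zeros(m.shape,np.uint8); x0,y0,x1,y1=roi; k[y0:y1,x0:x1]=m[y0:y1,x0:x1]
    n,l,s,c=cv2.connectedComponentsWithStats(k); i=1+np.argmax(s[1:,4]); print(name,s[i],c[i]); return (l==i).astype(np.uint8)
w=((hsv[:,:,1]<60)&(hsv[:,:,2]>130)).astype(np.uint8)
blue=((hsv[:,:,0]>100)&(hsv[:,:,0]<130)&(hsv[:,:,1]>100)).astype(np.uint8)
b=cc(blue,(250,210,350,310),"blue")
hull=cv2.convexHull(cv2.findNonZero(b)); hm=cv2.fillConvexPoly(np.zeros_like(b),hull,1); box=cv2.minAreaRect(hull); print("deck",box, onplane(p,box[0],47)[:2])
inner=cc(hm*(1-blue),(250,210,350,310),"cup")
c=max(cv2.findContours(inner,cv2.RETR_EXTERNAL,cv2.CHAIN_APPROX_NONE)[0],key=cv2.contourArea)
(e,r)=cv2.minEnclosingCircle(c); el=cv2.fitEllipse(c); print("cup",e,r,el); print(onplane(p,el[0],55))
red=((hsv[:,:,1]>150)&((hsv[:,:,0]<4)|(hsv[:,:,0]>175))&(hsv[:,:,2]>90)).astype(np.uint8)
r=cc(red,(210,270,260,335),"red"); print(cv2.minAreaRect(cv2.findNonZero(r)))
g=cv2.cvtColor(im,cv2.COLOR_BGR2GRAY)
ck=((hsv[:,:,0]>8)&(hsv[:,:,2]>165)).astype(np.uint8); m=cc(ck,(262,172,294,206),"cork")
for uv in [(278,189)]: print("cork",onplane(p,uv,160))
o=np.hstack([cv2.resize(im[160:220,240:320],None,fx=5,fy=5,interpolation=cv2.INTER_CUBIC),cv2.resize(im[215:335,205:365],(400,300),interpolation=cv2.INTER_CUBIC)])
cv2.imwrite("pics/c2.png",o)
E
```

```text
blue [263 226  65  53 750] [291.5 246.2]
deck ((295.2176208496094, 250.873046875), (29.512441635131836, 59.096866607666016), 59.74356460571289) [550.7 -85.4]
cup [277 242  51  36 937] [298. 256.]
cup (302.0, 262.0) 29.15485954284668 ((297.7123107910156, 256.1708068847656), (22.409326553344727, 58.164188385009766), 60.760860443115234)
[555.7 -83.3  55. ]
red [225 305  19  22 206] [234.  315.6]
((233.83782958984375, 315.47296142578125), (23.830766677856445, 9.183563232421875), 54.462318420410156)
cork [262 175  32  31 881] [277.3 191.5]
cork [433.9 -83.4 160. ]
```

View pics/c2.png

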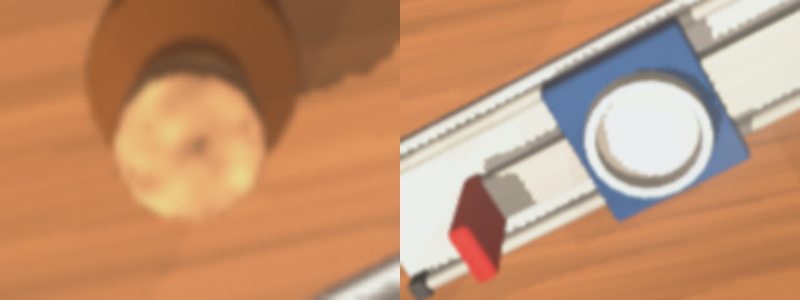

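In the crop, the cork is centred at wrist (278.0,189.2), the rim at (305,268.6) and the handle top at (234.6,317).

```bash
python3 - <<'E'
from h import *
np.set_printoptions(precision=1,suppress=True)
p=np.load("w1.npy",allow_pickle=True).item()
c,n,h=onplane(p,(278,189.2),160),onplane(p,(305,268.6),60),onplane(p,(234.6,317),90)
print(c,n,h); d=(n-h)[:2]; print(np.hypot(*d),np.degrees(np.arctan2(d[1],d[0])))
# deck edge angle (left-top blue edge crop (545,95)->(683,25))
q=lambda x,y:((x-400)/2.5+205,y/2.5+215)
a,b=onplane(p,q(545,92),47),onplane(p,q(680,20),47); d=(b-a)[:2]; print(d,np.degrees(np.arctan2(d[1],d[0])))
a,b=onplane(p,(190,290),12),onplane(p,(400,176),12); d=(b-a)[:2]; print(np.degrees(np.arctan2(d[1],d[0])))
S,D=arm.camera_params("scene"),arm.camera_params("side")
for x in [("n",(246.4,217.4),(310.2,231.6)),("h",(216.5,191.2),(330,243.5))]:
  z={"n":60,"h":90}[x[0]]; print(x[0],onplane(S,x[1],z),onplane(D,x[2],z))
s=arm.read_state(); print(s["eef_pos"],s["tool_rot"])
E
```

```text
[434.1 -83.4 160. ] [574. -77.  60.] [ 608. -183.   90.]
111.26791466984973 107.79207334302524
[-25.5  82.7] 107.14155386704289
107.54518181271196
n [581.5 -71.2  60. ] [576.  -90.3  60. ]
h [ 611.4 -179.5   90. ] [ 607.9 -188.    90. ]
[436.2 -81.9 321.7] [ 0.1  1.   0.  -0. ]
```

Emit:
step_arm:
  deltas:
    - [[1.5,-2.4,40,0,0,0,80],[1.5,-2.4,80,0,0,0,80],[1.5,-2.4,120,0,0,0,80],[1.5,-2.4,150,0,0,0,80],[1.5,-2.4,170,0,0,0,80],[1.5,-2.4,178,0,0,0,80],[1.5,-2.4,178,0,0,0,80]]

```text
t: 2.57
eef_pos: [432.8, -83.3, 142.5]
tool_rot: [0.109, 0.994, 0.001, -0.002]
wrist_force: [-0.0, -0.1, -0.5]
finger_gap: 0.798
grip_force: 0.0
```

Emit:
step_arm:
  deltas:
    - [[0,0,0,0,0,0,20],[0,0,0,0,0,0,15],[0,0,0,0,0,0,15],[0,0,0,0,0,0,15],[0,0,0,0,0,0,15],[0,0,0,0,0,0,15],[0,0,0,0,0,0,15]]
  grip_force: 40

```text
t: 3.15
eef_pos: [435.7, -85.8, 146.8]
tool_rot: [0.11, 0.994, -0.0, 0.002]
wrist_force: [-0.3, 0.6, 6.4]
finger_gap: 0.333
grip_force: 40.0
```

Emit:
step_arm:
  deltas:
    - [[0,0,-15,0,0,0,15],[0,0,-40,0,0,0,15],[0,0,-70,0,0,0,15],[0,0,-100,0,0,0,15],[0,0,-100,0,0,0,15],[0,0,-100,0,0,0,15]]

```text
t: 3.65
eef_pos: [435.1, -86.0, 245.9]
tool_rot: [0.11, 0.994, -0.0, 0.002]
wrist_force: [0.5, 0.6, -3.1]
finger_gap: 0.335
grip_force: 40.0
```

```bash
python3 - <<'E'
from h import *
s=arm.read_state(); print(s["eef_pos"],s["tool_rot"],s["wrist_force"],s["finger_gap"],s["grip_force"])
ims=[arm.camera(n)[:,:,::-1] for n in("scene","side")]
cv2.imwrite("pics/l.png",np.hstack([cv2.resize(ims[0][100:260,200:360],(400,400),interpolation=2),cv2.resize(ims[1][120:280,200:360],(400,400),interpolation=2)]))
E
```

```text
[435.11978855 -86.01959567 245.89416213] [ 1.10359903e-01  9.93889727e-01 -4.15715303e-04  1.93141879e-03] [ 0.5432516   0.56577312 -3.14056632] 0.3350483895088989 40.00661551952362
```

View pics/l.png

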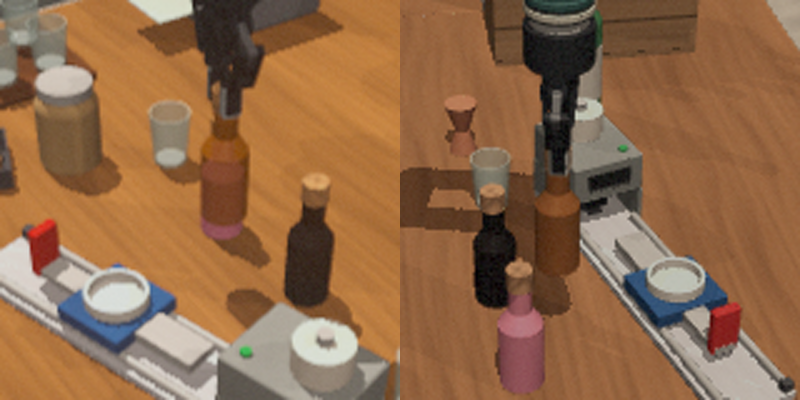

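The bottle hangs upright. I'll carry it past the nest so the wrist camera sees the cup from nearly straight above.

Emit:
step_arm:
  deltas:
    - [[-30,6,0,0,0,0,15],[-65,13,0,0,0,0,15],[-100,21,0,0,0,0,15],[-135,28,0,0,0,0,15],[-165,34,0,0,0,0,15],[-185,38,0,0,0,0,15],[-193,40,0,0,0,0,15],[-193,40,0,0,0,0,15],[-193,40,0,0,0,0,15]]

```text
t: 4.5
eef_pos: [630.2, -88.7, 242.0]
tool_rot: [0.11, 0.994, 0.0, -0.002]
wrist_force: [-0.5, -0.1, -3.0]
finger_gap: 0.338
grip_force: 39.9
```

```bash
python3 - <<'E'
from h import *
p=arm.camera_params("wrist"); im=arm.camera("wrist")[:,:,::-1]; cv2.imwrite("pics/w2.png",im); np.save("w2.npy",p,allow_pickle=True)
s=arm.read_state(); print(p["eye"],s["eef_pos"],s["tool_rot"])
cv2.imwrite("pics/w2b.png",cv2.resize(im[0:300],(800,429),interpolation=2))
E
```

```text
[565.3044576  -73.48602071 374.99724902] [630.00995803 -88.72918665 243.03865417] [ 1.10267541e-01  9.93900488e-01  1.18905792e-04 -1.69559142e-03]
```

View pics/w2.png

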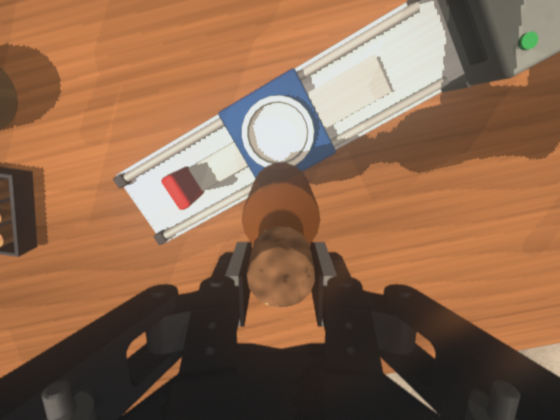

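The cup rim shows as a ring centred near (278,132), radius about 36 px. The red handle is near (180,190) and the held bottle is clear below it. I'll refine the ring with Hough.

```bash
python3 - <<'E'
from h import *
np.set_printoptions(precision=1,suppress=True)
p=np.load("w2.npy",allow_pickle=True).item(); im=cv2.imread("pics/w2.png"); hsv=cv2.cvtColor(im,cv2.COLOR_BGR2HSV)
g=cv2.cvtColor(im,cv2.COLOR_BGR2GRAY)[80:185,225:330]; G=cv2.resize(g,None,fx=4,fy=4,interpolation=2)
for lo,hi in((105,130),(132,155)):
  c=cv2.HoughCircles(G,cv2.HOUGH_GRADIENT_ALT,1,20,param1=150,param2=.6,minRadius=lo,maxRadius=hi)
  if c is None: print("none");continue
  for x in c.reshape(-1,c.shape[-1])[:3]:
    uv=(225+(x[0]+.5)/4-.5,80+(x[1]+.5)/4-.5); print(uv,x[2]/4,onplane(p,uv,60))
for vmin in(90,170):
  m=((hsv[:,:,1]>150)&((hsv[:,:,0]<5)|(hsv[:,:,0]>174))&(hsv[:,:,2]>vmin)).astype(np.uint8); m[:,:155]=0;m[:,215:]=0;m[:160]=0;m[215:]=0
  r=cv2.minAreaRect(cv2.findNonZero(m)); print("handle",r,onplane(p,r[0],90))
# labeller end caps / rod edge direction
a,b=onplane(p,(122,181),24),onplane(p,(415,8),24); d=b-a; print(np.degrees(np.arctan2(d[1],d[0])))
a,b=onplane(p,(161,239),24),onplane(p,(440,85),24); d=b-a; print(np.degrees(np.arctan2(d[1],d[0])))
# cork held centre, TCP
print("cork",onplane(p,(281,275),243+13))
print(R.from_quat(arm.read_state()["tool_rot"]).as_matrix())
E
```

```text
(np.float32(278.875), np.float32(132.375)) 30.039743 [576.2 -77.5  60. ]
(np.float32(278.625), np.float32(131.125)) 36.303234 [574.9 -77.5  60. ]
handle ((175.3845977783203, 192.076904296875), (36.055511474609375, 10.53930377960205), 56.3099365234375) [ 607.2 -184.    90. ]
handle ((175.3845977783203, 192.076904296875), (36.055511474609375, 10.53930377960205), 56.3099365234375) [ 607.2 -184.    90. ]
106.39955733665815
106.46647668057834
cork [626.9 -87.  256. ]
[[-1.   0.2 -0. ]
 [ 0.2  1.   0. ]
 [ 0.  -0.  -1. ]]
```

```bash
python3 - <<'E'
from h import *
np.set_printoptions(precision=2,suppress=True)
p=np.load("w2.npy",allow_pickle=True).item(); im=cv2.imread("pics/w2.png")
Rm=R.from_quat(p["rotation"]); print("axis",Rm.apply([0,0,1]))
def proj(P): q=Rm.inv().apply(np.array(P)-p["eye"]); return q[0]/q[2]*p["fx"]+p["cx"],q[1]/q[2]*p["fy"]+p["cy"],q[2]
t=np.linspace(0,6.283,9)
for z in(256,):
  print("pred cork top if on TCP axis",proj([630,-88.7,z]),[tuple(np.round(proj([630+15*np.cos(a),-88.7+15*np.sin(a),z])[:2])) for a in t])
print("foot",proj([630,-88.7,96]), "left/right", proj([624.4,-114,96+40]),proj([635.7,-63.3,136]))
cv2.imwrite("pics/ck.png",cv2.resize(im[150:330,200:360],None,fx=3.3,fy=3.3,interpolation=2))
E
```

```text
axis [ 0.26 -0.06 -0.97]
pred cork top if on TCP axis (np.float64(278.7760536419531), np.float64(282.1585643631518), np.float64(132.25179807351387)) [(np.float64(286.0), np.float64(312.0)), (np.float64(308.0), np.float64(299.0)), (np.float64(313.0), np.float64(275.0)), (np.float64(298.0), np.float64(255.0)), (np.float64(271.0), np.float64(250.0)), (np.float64(248.0), np.float64(265.0)), (np.float64(245.0), np.float64(289.0)), (np.float64(260.0), np.float64(308.0)), (np.float64(286.0), np.float64(312.0))]
foot (np.float64(279.6559855036265), np.float64(194.99608891083346), np.float64(286.6627531990838)) left/right (np.float64(247.0768657929275), np.float64(206.69732467361865), np.float64(248.07078013757877)) (np.float64(312.15047177481154), np.float64(206.62132102745983), np.float64(248.06911764782268))
```

View pics/ck.png

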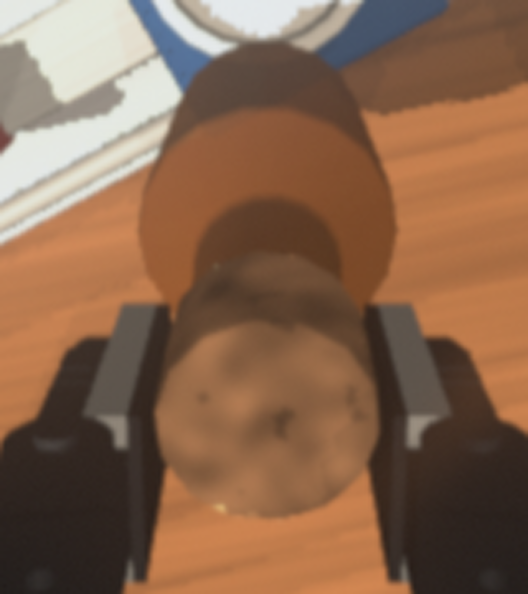

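Emit:
step_arm:
  deltas:
    - [[20,-1,0,0,0,0,15],[40,-1.5,0,0,0,0,15],[53,-1.8,0,0,0,0,15],[53,-1.8,10,0,0,0,15],[53,-1.8,25,0,0,0,15],[53,-1.8,29,0,0,0,15],[53,-1.8,29,0,0,0,15],[53,-1.8,29,0,0,0,15]]

```text
t: 5.22
eef_pos: [578.9, -79.0, 214.9]
tool_rot: [0.11, 0.994, 0.0, -0.0]
wrist_force: [0.4, 0.3, -2.2]
finger_gap: 0.336
grip_force: 39.9
```

Emit:
step_arm:
  deltas:
    - [[0,0,4,0,0,0,15],[0,0,8,0,0,0,15],[0,0,11,0,0,0,15],[0,0,11,0,0,0,15],[0,0,11,0,0,0,15]]

```text
t: 5.63
eef_pos: [579.2, -79.0, 203.9]
tool_rot: [0.11, 0.994, 0.0, -0.0]
wrist_force: [0.4, 0.1, -3.6]
finger_gap: 0.336
grip_force: 39.9
```

Emit:
step_arm:
  deltas:
    - [[1.5,0,3,0,0,0,15],[1.5,0,5,0,0,0,15],[1.5,0,7,0,0,0,15],[1.5,0,7,0,0,0,15],[1.5,0,7,0,0,0,15]]

```text
t: 6.05
eef_pos: [577.8, -78.7, 197.1]
tool_rot: [0.11, 0.994, 0.0, -0.0]
wrist_force: [0.5, -0.5, -2.6]
finger_gap: 0.337
grip_force: 39.9
```

Emit:
step_arm:
  deltas:
    - [[0,0,1,0,0,0,15],[0,0,2,0,0,0,15],[0,0,2,0,0,0,15],[0,0,2,0,0,0,15]]

```text
t: 6.38
eef_pos: [577.8, -78.6, 195.2]
tool_rot: [0.11, 0.994, 0.0, -0.0]
wrist_force: [-0.0, 0.5, -2.1]
finger_gap: 0.332
grip_force: 39.9
```

Emit:
step_arm:
  deltas:
    - [[0,0,1,0,0,0,15],[0,0,1,0,0,0,15],[0,0,1,0,0,0,15]]

```text
t: 6.63
eef_pos: [577.8, -78.6, 194.2]
tool_rot: [0.11, 0.994, 0.0, -0.0]
wrist_force: [0.1, -0.8, -3.3]
finger_gap: 0.336
grip_force: 39.9
```

Emit:
step_arm:
  deltas:
    - [[0,0,1,0,0,0,15],[0,0,1,0,0,0,15],[0,0,1,0,0,0,15]]

```text
t: 6.88
eef_pos: [578.0, -78.7, 194.0]
tool_rot: [0.11, 0.994, -0.0, 0.001]
wrist_force: [-0.7, 0.0, 0.8]
finger_gap: 0.333
grip_force: 40.3
```

The bottle is on the floor of the nest: the force changed and TCP is 147 mm above the floor. I'll release and retreat.

Emit:
step_arm:
  deltas:
    - [[0,0,-0.5,0,0,0,45],[0,0,-0.5,0,0,0,60],[0,0,-0.5,0,0,0,75],[0,0,-0.5,0,0,0,75],[0,0,-0.5,0,0,0,75],[0,0,-10,0,0,0,75],[0,0,-35,0,0,0,75],[0,0,-70,0,0,0,75],[0,0,-100,0,0,0,75],[0,0,-100,0,0,0,75],[0,0,-100,0,0,0,75]]

```text
t: 7.8
eef_pos: [578.9, -78.9, 297.4]
tool_rot: [0.11, 0.994, -0.0, 0.004]
wrist_force: [-0.4, -0.0, -1.9]
finger_gap: 0.751
grip_force: 0.0
```

```bash
python3 - <<'E'
from h import *
ims=[arm.camera(n)[:,:,::-1] for n in("scene","side")]
p=arm.camera_params("wrist"); w=arm.camera("wrist")[:,:,::-1]; cv2.imwrite("pics/w3.png",w); np.save("w3.npy",p,allow_pickle=True)
print(arm.read_state()["eef_pos"])
c=np.vstack([np.hstack([cv2.resize(ims[0][130:260,190:320],(300,300),interpolation=2),cv2.resize(ims[1][160:290,240:370],(300,300),interpolation=2)]),cv2.resize(w[110:390],(600,300),interpolation=2)])
cv2.imwrite("pics/p3.png",c)
E
```

```text
[577.35642545 -78.53671358 291.98781732]
```

View pics/p3.png

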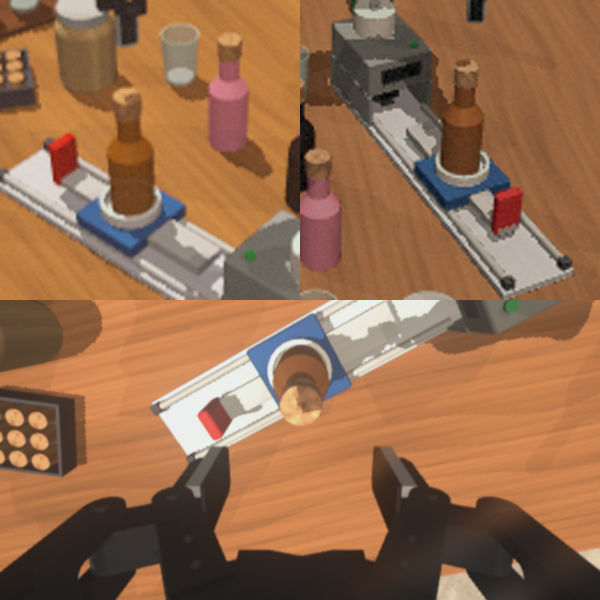

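The bottle stands in the nest: side view (462,165), wrist view (300,385) in the collage. Next I'll go behind the handle, turn 61° so tool x lies along the push direction, and close the fingers.

Emit:
step_arm:
  deltas:
    - [[-15,-26,0,0,0,7,0],[-30,-54,0,0,0,14,0],[-45,-80,0,0,0,21,0],[-58,-105,0,0,0,28,0],[-70,-126,0,0,0,35,0],[-70,-126,0,0,0,42,0],[-70,-126,0,0,0,49,0],[-70,-126,0,0,0,56,0],[-70,-126,0,0,0,61,0],[-70,-126,0,0,0,61,0],[-70,-126,0,0,0,61,0]]
  grip_force: 40

```text
t: 8.87
eef_pos: [618.1, -216.8, 291.5]
tool_rot: [0.598, 0.801, -0.0, -0.002]
wrist_force: [0.3, 0.6, -0.5]
finger_gap: 0.001
grip_force: 0.0
```

```bash
python3 - <<'E'
from h import *
np.set_printoptions(precision=3,suppress=True)
p=arm.camera_params("wrist"); im=arm.camera("wrist")[:,:,::-1]; cv2.imwrite("pics/w4.png",im)
s=arm.read_state(); M=R.from_quat(s["tool_rot"]).as_matrix(); print(s["eef_pos"],M,s["qpos"])
hsv=cv2.cvtColor(im,cv2.COLOR_BGR2HSV)
m=((hsv[:,:,1]>150)&((hsv[:,:,0]<5)|(hsv[:,:,0]>174))&(hsv[:,:,2]>90)).astype(np.uint8)
n,l,st,c=cv2.connectedComponentsWithStats(m)
for i in range(1,n):
  if st[i,4]>60:
    q=cv2.minAreaRect(cv2.findNonZero((l==i).astype(np.uint8))); P=onplane(p,q[0],90); print(st[i],q,P,"in tool:",M.T@(P-s["eef_pos"]))
E
```

```text
[ 618.216 -216.751  291.886] [[-0.284  0.959 -0.002]
 [ 0.959  0.284  0.001]
 [ 0.002 -0.002 -1.   ]] [-0.424  0.327  0.99   0.     1.827 -0.711]
```

Emit:
step_arm:
  deltas:
    - [[0,0,40,0,0,0,0],[0,0,80,0,0,0,0],[0,0,120,0,0,0,0],[0,0,160,0,0,0,0],[0,0,195,0,0,0,0],[0,0,220,0,0,0,0],[0,0,230,0,0,0,0],[0,0,230,0,0,0,0],[0,0,230,0,0,0,0]]

```text
t: 9.67
eef_pos: [618.9, -217.0, 63.9]
tool_rot: [0.599, 0.801, 0.0, 0.0]
wrist_force: [-0.2, -0.4, 0.3]
finger_gap: 0.003
grip_force: 0.0
```

```bash
cat > st.py <<'E'
from h import *
s=arm.read_state(); M=R.from_quat(s["tool_rot"]).as_matrix(); print(round(s["t"],2),s["eef_pos"].round(1),"F tool",(M.T@s["wrist_force"]).round(2))
E
python3 st.py; python3 - <<'E'
from h import *
im=arm.camera("side")[:,:,::-1]; w=arm.camera("wrist")[:,:,::-1]
cv2.imwrite("pics/s5.png",np.hstack([cv2.resize(im[150:300,230:380],(400,400),interpolation=2),cv2.resize(w,(400,400),interpolation=2)]))
E
```

```text
9.67 [ 618.9 -217.    63.9] F tool [-0.32 -0.32 -0.35]
```

View pics/s5.png

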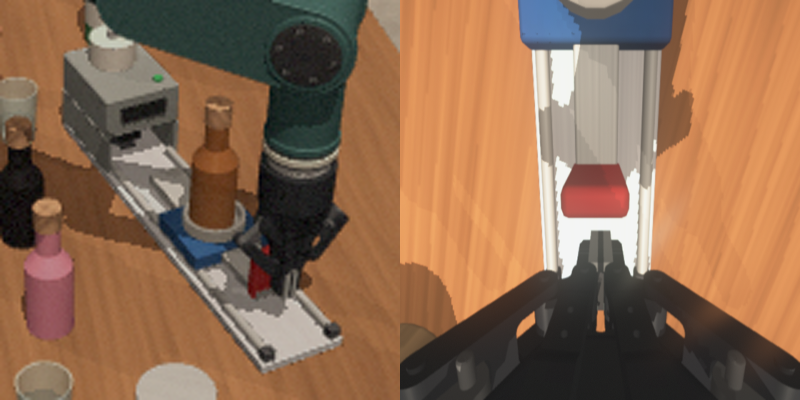

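The fingers are centred just behind the red handle, with a free gap of about 15 mm. I'll push slowly along tool x and read the force.

Emit:
step_arm:
  deltas:
    - [[5,0,0,0,0,0,0],[9,0,0,0,0,0,0],[12,0,0,0,0,0,0],[14,0,0,0,0,0,0],[16,0,0,0,0,0,0],[18,0,0,0,0,0,0],[20,0,0,0,0,0,0],[20,0,0,0,0,0,0]]

```text
t: 10.43
eef_pos: [613.2, -197.8, 63.8]
tool_rot: [0.599, 0.8, 0.0, 0.001]
wrist_force: [1.2, -1.8, 0.4]
finger_gap: -0.004
grip_force: 0.9
```

Emit:
step_arm:
  deltas:
    - [[1.5,0,0,0,0,0,0],[3,0,0,0,0,0,0],[4.5,0,0,0,0,0,0],[6,0,0,0,0,0,0],[7.5,0,0,0,0,0,0],[8,0,0,0,0,0,0]]

```text
t: 10.93
eef_pos: [610.6, -189.7, 63.3]
tool_rot: [0.599, 0.801, 0.0, -0.0]
wrist_force: [1.8, -3.2, 1.5]
finger_gap: 0.002
grip_force: 1.3
```

Emit:
step_arm:
  deltas:
    - [[1,0,0,0,0,0,0],[2,0,0,0,0,0,0],[3,0,0,0,0,0,0],[4,0,0,0,0,0,0],[5,0,0,0,0,0,0],[6,0,0,0,0,0,0]]

```text
t: 11.43
eef_pos: [609.0, -184.2, 63.3]
tool_rot: [0.599, 0.8, 0.0, 0.0]
wrist_force: [2.0, -2.6, 1.1]
finger_gap: -0.0
grip_force: 1.3
```

Emit:
step_arm:
  deltas:
    - [[1,0,0,0,0,0,0],[2,0,0,0,0,0,0],[3,0,0,0,0,0,0],[4,0,0,0,0,0,0],[5,0,0,0,0,0,0],[6,0,0,0,0,0,0]]

```text
t: 11.93
eef_pos: [608.0, -181.1, 63.4]
tool_rot: [0.6, 0.8, -0.001, 0.003]
wrist_force: [4.3, -9.7, -1.2]
finger_gap: -0.002
grip_force: 5.0
```

Emit:
step_arm:
  deltas:
    - [[1,0,0,0,0,0,0],[2,0,0,0,0,0,0],[3,0,0,0,0,0,0],[4,0,0,0,0,0,0],[5,0,0,0,0,0,0],[6,0,0,0,0,0,0]]

```text
t: 12.43
eef_pos: [605.9, -173.9, 63.3]
tool_rot: [0.6, 0.8, -0.0, 0.001]
wrist_force: [3.2, -5.8, -0.3]
finger_gap: 0.003
grip_force: 2.7
```

Emit:
step_arm:
  deltas:
    - [[1,0,0,0,0,0,0],[2,0,0,0,0,0,0],[3,0,0,0,0,0,0],[4,0,0,0,0,0,0],[5,0,0,0,0,0,0],[6,0,0,0,0,0,0]]

```text
t: 12.93
eef_pos: [603.7, -166.6, 63.2]
tool_rot: [0.599, 0.801, 0.0, -0.0]
wrist_force: [1.8, -1.4, 1.7]
finger_gap: 0.0
grip_force: 1.3
```

The catch let go at about 10.6 N, and travel is now about 37 mm. I'll advance towards 72 mm, before the stop's earliest place.

Emit:
step_arm:
  deltas:
    - [[2,0,0,0,0,0,0],[5,0,0,0,0,0,0],[8,0,0,0,0,0,0],[11,0,0,0,0,0,0],[14,0,0,0,0,0,0],[17,0,0,0,0,0,0],[20,0,0,0,0,0,0],[23,0,0,0,0,0,0],[26,0,0,0,0,0,0],[29,0,0,0,0,0,0],[31,0,0,0,0,0,0],[32,0,0,0,0,0,0]]

```text
t: 13.93
eef_pos: [594.7, -135.8, 63.2]
tool_rot: [0.599, 0.801, 0.0, -0.0]
wrist_force: [1.9, -2.6, -0.3]
finger_gap: -0.001
grip_force: 1.3
```

Emit:
step_arm:
  deltas:
    - [[1,0,0,0,0,0,0],[2,0,0,0,0,0,0],[3,0,0,0,0,0,0],[4,0,0,0,0,0,0],[5,0,0,0,0,0,0],[5,0,0,0,0,0,0]]

```text
t: 14.43
eef_pos: [593.3, -131.2, 63.2]
tool_rot: [0.599, 0.8, 0.0, -0.0]
wrist_force: [2.0, -2.0, 0.7]
finger_gap: 0.003
grip_force: 0.9
```

Emit:
step_arm:
  deltas:
    - [[1,0,0,0,0,0,0],[2,0,0,0,0,0,0],[3,0,0,0,0,0,0],[4,0,0,0,0,0,0],[5,0,0,0,0,0,0],[5,0,0,0,0,0,0]]

```text
t: 14.93
eef_pos: [591.9, -126.4, 63.2]
tool_rot: [0.599, 0.801, 0.0, -0.0]
wrist_force: [1.2, -1.6, -0.8]
finger_gap: -0.002
grip_force: 0.9
```

Emit:
step_arm:
  deltas:
    - [[1,0,0,0,0,0,0],[2,0,0,0,0,0,0],[3,0,0,0,0,0,0],[4,0,0,0,0,0,0],[5,0,0,0,0,0,0],[5,0,0,0,0,0,0]]

```text
t: 15.43
eef_pos: [590.5, -121.6, 63.2]
tool_rot: [0.599, 0.801, 0.0, -0.0]
wrist_force: [2.0, -1.7, -0.9]
finger_gap: 0.003
grip_force: 0.9
```

Emit:
step_arm:
  deltas:
    - [[1,0,0,0,0,0,0],[2,0,0,0,0,0,0],[3,0,0,0,0,0,0],[4,0,0,0,0,0,0],[5,0,0,0,0,0,0],[5,0,0,0,0,0,0]]

```text
t: 15.93
eef_pos: [589.1, -116.8, 63.2]
tool_rot: [0.599, 0.801, 0.0, -0.0]
wrist_force: [0.9, -1.2, -0.8]
finger_gap: -0.002
grip_force: 0.9
```

Emit:
step_arm:
  deltas:
    - [[1,0,0,0,0,0,0],[2,0,0,0,0,0,0],[3,0,0,0,0,0,0],[4,0,0,0,0,0,0],[5,0,0,0,0,0,0],[5,0,0,0,0,0,0]]

```text
t: 16.43
eef_pos: [588.0, -112.9, 63.3]
tool_rot: [0.599, 0.8, -0.0, 0.001]
wrist_force: [2.1, -4.3, -2.0]
finger_gap: -0.002
grip_force: 2.4
```

Contact with the buffer. I'll use small steps from here.

Emit:
step_arm:
  deltas:
    - [[0.5,0,0,0,0,0,0],[1,0,0,0,0,0,0],[1.5,0,0,0,0,0,0],[1.5,0,0,0,0,0,0]]

```text
t: 16.77
eef_pos: [587.9, -112.8, 63.3]
tool_rot: [0.6, 0.8, -0.001, 0.002]
wrist_force: [3.3, -7.0, -2.9]
finger_gap: 0.004
grip_force: 4.0
```

Emit:
step_arm:
  deltas:
    - [[0.5,0,0,0,0,0,0],[1,0,0,0,0,0,0],[1.5,0,0,0,0,0,0],[1.5,0,0,0,0,0,0]]

```text
t: 17.1
eef_pos: [587.5, -111.5, 63.4]
tool_rot: [0.6, 0.8, -0.001, 0.002]
wrist_force: [3.1, -6.9, -2.4]
finger_gap: -0.004
grip_force: 4.2
```

Emit:
step_arm:
  deltas:
    - [[0.5,0,0,0,0,0,0],[1,0,0,0,0,0,0],[1.5,0,0,0,0,0,0],[1.5,0,0,0,0,0,0]]

```text
t: 17.43
eef_pos: [587.1, -110.1, 63.3]
tool_rot: [0.6, 0.8, -0.001, 0.002]
wrist_force: [3.8, -6.4, -3.4]
finger_gap: -0.001
grip_force: 4.2
```

Emit:
step_arm:
  deltas:
    - [[0.5,0,0,0,0,0,0],[1,0,0,0,0,0,0],[1,0,0,0,0,0,0],[1,0,0,0,0,0,0]]

```text
t: 17.77
eef_pos: [586.8, -109.1, 63.3]
tool_rot: [0.6, 0.8, -0.001, 0.002]
wrist_force: [3.7, -8.0, -3.5]
finger_gap: 0.001
grip_force: 4.2
```

Emit:
step_arm:
  deltas:
    - [[0.5,0,0,0,0,0,0],[1,0,0,0,0,0,0],[1,0,0,0,0,0,0],[1,0,0,0,0,0,0]]

```text
t: 18.1
eef_pos: [586.8, -109.0, 63.4]
tool_rot: [0.6, 0.8, -0.001, 0.002]
wrist_force: [3.7, -9.7, -4.4]
finger_gap: 0.002
grip_force: 5.2
```

Emit:
step_arm:
  deltas:
    - [[0.5,0,0,0,0,0,0],[1,0,0,0,0,0,0],[1,0,0,0,0,0,0]]

```text
t: 18.35
eef_pos: [586.8, -108.9, 63.4]
tool_rot: [0.6, 0.8, -0.002, 0.003]
wrist_force: [4.6, -12.7, -5.0]
finger_gap: 0.0
grip_force: 6.4
```

The stop is solid: force rose to 13.5 N with no motion, so the carriage is home. I'll back off and lift clear.

Emit:
step_arm:
  deltas:
    - [[-3,0,0,0,0,0,0],[-8,0,0,0,0,0,0],[-18,0,0,0,0,0,0],[-30,0,0,0,0,0,0],[-45,0,0,0,0,0,0],[-45,0,-20,0,0,0,0],[-45,0,-50,0,0,0,0],[-45,0,-80,0,0,0,0],[-45,0,-80,0,0,0,0],[-45,0,-80,0,0,0,0]]

```text
t: 19.18
eef_pos: [600.2, -149.9, 146.6]
tool_rot: [0.6, 0.8, 0.001, 0.003]
wrist_force: [0.5, -1.0, 0.8]
finger_gap: 0.003
grip_force: 0.0
```

```bash
python3 st.py; python3 - <<'E'
from h import *
im=arm.camera("side")[:,:,::-1]; cv2.imwrite("pics/end.png",im)
h=cv2.cvtColor(im,cv2.COLOR_BGR2HSV)
for n,lo,hi in(("amber",(8,190,60),(16,255,140)),("blue",(105,140,60),(125,255,255)),("red",(0,200,120),(4,255,255))):
  m=cv2.inRange(h,lo,hi); m[:130]=0;m[300:]=0;m[:,:240]=0;m[:,400:]=0
  k,l,s,c=cv2.connectedComponentsWithStats(m); i=1+np.argmax(s[1:,4]); print(n,s[i],c[i].round(1))
w=arm.camera("scene"); o=cv2.imread("pics/scene0.png")[:,:,::-1]; d=(np.abs(w.astype(int)-o).max(2)>60).astype(np.uint8)
k,l,s,c=cv2.connectedComponentsWithStats(cv2.morphologyEx(d,cv2.MORPH_OPEN,np.ones((3,3)))); print([tuple(x) for x in s[1:] if x[4]>40])
E
```

```text
19.18 [ 600.2 -149.9  146.6] F tool [-1.07  0.2  -0.79]
amber [287 194   5   7  11] [288.5 197.2]
blue [276 211  21  21 119] [286.2 222. ]
red [313 223   1   2   2] [313.  223.5]
[(np.int32(296), np.int32(0), np.int32(96), np.int32(41), np.int32(1506)), (np.int32(425), np.int32(5), np.int32(46), np.int32(71), np.int32(1623)), (np.int32(275), np.int32(30), np.int32(19), np.int32(16), np.int32(200)), (np.int32(506), np.int32(30), np.int32(26), np.int32(44), np.int32(500)), (np.int32(203), np.int32(39), np.int32(23), np.int32(15), np.int32(241)), (np.int32(492), np.int32(39), np.int32(25), np.int32(48), np.int32(760)), (np.int32(469), np.int32(41), np.int32(11), np.int32(7), np.int32(67)), (np.int32(195), np.int32(42), np.int32(6), np.int32(12), np.int32(57)), (np.int32(246), np.int32(45), np.int32(15), np.int32(4), np.int32(45)), (np.int32(266), np.int32(59), np.int32(46), np.int32(22), np.int32(575)), (np.int32(236), np.int32(69), np.int32(17), np.int32(18), np.int32(221)), (np.int32(197), np.int32(73), np.int32(36), np.int32(51), np.int32(1098)), (np.int32(401), np.int32(105), np.int
[... 457 characters left out ...]
t32(126), np.int32(4686)), (np.int32(446), np.int32(181), np.int32(23), np.int32(14), np.int32(201)), (np.int32(212), np.int32(188), np.int32(43), np.int32(53), np.int32(945)), (np.int32(270), np.int32(195), np.int32(10), np.int32(13), np.int32(100)), (np.int32(281), np.int32(196), np.int32(25), np.int32(32), np.int32(409)), (np.int32(402), np.int32(196), np.int32(21), np.int32(10), np.int32(119)), (np.int32(252), np.int32(213), np.int32(17), np.int32(18), np.int32(135)), (np.int32(263), np.int32(218), np.int32(22), np.int32(23), np.int32(397)), (np.int32(286), np.int32(229), np.int32(10), np.int32(11), np.int32(73)), (np.int32(250), np.int32(237), np.int32(37), np.int32(26), np.int32(418))]
```

```bash
python3 -c "
from workcell import arm
print(arm.job_done())"
```

```text
the job is handed in; nothing more can be done
None
```

The job is handed in at about 19 s, verdict not shown: the amber bottle stands in the nest and the carriage is pressed home, with the stop solid at about 13.5 N (under its roughly 20 N slip limit); the end check was pixel masks, which did not test the other objects.

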